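Stack the drying trays over an inked block

ROBOT

A 7-joint arm with a two-finger parallel gripper is mounted at the origin on a cart in front of the work surface, level with it; the furniture and walls round the work are solid. World frame = base frame: x ahead of the robot, y to its left, z up, the work surface at z = 0. Lengths are in m, angles in rad, forces in N, time in s.
With the tool pointing down it reaches from about 0.4 to 0.85 m from the base axis. Payload 10.4 kg.
Tool frame: the origin (TCP) lies midway between the tips of the shut fingers; the grasp point (between the pads) lies 19 mm behind it (manip.hold_point_z is the distance from the TCP to the grasp point, in m); z points along the fingers, y is the line along which they close (so a half turn about z gives the same grasp; the last joint's range is limited). The gripper opens to 85 mm and grips with 20 to 120 N. Pads are 22 mm wide; open, the fingers measure 114 mm over their backs; the gripper's body (76 mm by 85 mm) begins 54 mm behind the grasp point. The pads swing forward as they close: fully open they stand 13 mm farther back than shut.
Start: joints at [-1.333, 0.332, -0.065, 1.46, 0.022, 1.35, -0.088], TCP at [0.161, 0.604, 0.231] pointing down, gripper open.
Joint ranges: [-2.6, 2.6], [-0.5, 2.12], [-1.47, 1.34], [0.16, 2.42], [-1.27, 4.41], [0.06, 2.06], [-2.6, 2.6]. Speed limits (rad/s): [2.22, 2.22, 2.79, 2.79, 3.14, 3.14, 3.14].

INTERFACE

Orientations are given as a unit quaternion [x, y, z, w].
In Python, from workcell import manip, eyes, job gives the robot as it stands.
- The arm moves only by the shell command python3 -m crank 'ROWS' [FORCE]. ROWS is JSON, a list that holds one entry, the list of rows, each a list of 7 numbers: the finger opening in cm, from 0 to 8.54, then the shift along the world's x, y, z in cm, then the turn, a rotation vector about the world's x, y, z in degrees. In form: [[[hand, x, y, z, ax, ay, az], ...]]. A call has 1 to 20 rows; each row shifts and turns the commanded pose from where the row before left it; what a row does not reach is not made up. A row lasts 1/8 s, in which the tool goes at most 62.5 mm and 10.7 degrees, less where a joint would pass 70% of its speed; a pose out of reach is approached as far as the arm can. A call with a gripper value outside its range is refused whole. The fingers move at their own pace and stop on an object; FORCE is the grip in N (left out, the last holds). Time passes only in rows, so rows that do not move let the fingers close. It gives the time, the measured TCP pose, the force, the opening and the grip force at its end, in the units of the state.
- manip.get_obs(): the state, without advancing time (a new reading comes with each control period).
- eyes.camera(name): name is "side" or "top" or "wrist"; returns (picture, depth): 400x640x3 uint8, red, green, blue; 400x640 float32, m along the optical axis (not along the pixel's ray), 0 where there is no reading.
- eyes.camera_params(name): a dict with "fx", "fy", "cx", "cy" (pixels), "world_from_camera" (4x4, takes a point from camera to world coordinates); the wrist camera has in their place "hand_eye" (4x4, takes a point from camera to tool coordinates, whose origin is the TCP and whose axes are the flange's). Camera axes: x right, y down, z forward; pixel columns grow to the right and rows downward; lengths in m; the calibration is good to about 2 mm. A picture is of the moment at which its call begins: read the wrist's pose just before it. camera_params takes no time and is no camera call.
- job.hand_in(): hands the job in; it is judged then, once.
The state is a dict: "clock": time; "joint_pos": joint angles; "joint_velocities": joint speeds; "tau": joint torques, N m; "position": TCP position; "ee_rot": TCP orientation; "ft_force": force on the tool from outside, world axes, zero at the start; "torque": the same for the moment, N m; "grip_width": opening from 0.0 (shut) to 1.0 (fully open); "grasp_force": force on a finger pad.
Only numpy, scipy, OpenCV 4.12 (cv2) and the standard library are available. Lean on these libraries where they do the work, as an engineer would, in place of code of your own. Each camera call takes 0.05 s, during which the arm holds its last target. There are 200 camera calls.

TASK

One of the two grey stack-and-nest trays holds a freshly inked printing block. Set the empty tray on top of it, turned half a turn from it so that it rests level on the ledges instead of nesting down onto the ink, and lay the loose printing block flat, picture side up, on the floor of the upper tray. Set things down rather than dropping them, let nothing touch the inked block but the tray it lies in, and leave the other tools where they are.

Things in the scene. Friction and masses are not known exactly. Their poses are not given: they have to be found in the camera images.
- tray_loaded: Lower tray: open grey plastic, holds the inked block, 0.3 kg. Both trays are alike: 172 mm long (own x), 130 mm wide (own y), 176 x 138 over the finger grips, 40 mm high; origin at the centre of the underside, z up. Front end (-x): rim cut down to 25 mm over the middle 65 mm; rear end (+x): full rim. Both start with the front ends to the robot's right, within about 0.5 rad.
- tray_empty: Upper tray, now empty on the table: 0.2 kg, same shape and axes. Height 0 to 20 mm is a narrow part, 156 x 96 mm outside, 150 x 90 mm inside, floor 4 mm thick; at 20 mm a flat shoulder leads out to the wide part, 164 x 122 mm inside, 4 mm walls, up to the rim at 40 mm. Behind the right-hand tray place stands a wooden chest, its front about 0.73 m from the robot.
- tray_empty_front (a point): Middle of the front (cut-out) end of the empty tray, 84 mm to -x of its origin, 25 mm up.
- tray_empty_grip (a point): On the rim of the empty tray at the middle of its +y side: own (0, 65, 40) mm. Here the upright wall is a finger grip 8 mm thick (y 61 to 69 mm), 72 mm long along x, free from 20 mm (the shoulder inside) to 40 mm height. The -y side has the same grip, and the rear end one 60 mm long (x 82 to 90 mm).
- tray_loaded_ledge (a point): Top of a ledge of the loaded tray, own (30, 55, 34) mm. Four ledges, 16 mm long, stand inside the long walls at x = -54 and +30 mm, reaching in to y = +-50 mm, tops 34 mm up. A tray turned half a turn and centred on the other stands on them with its feet: undersides 34 mm apart, 6 mm inside the rim, 4 mm play each way.
- tray_empty_foot (a point): Underside of a foot of the empty tray, own (54, 52, 0) mm. Four feet, 14 mm long, stick out of the narrow part at x = +54 and -30 mm, out to y = +-57 mm, undersides at z = 0. If both trays face the same way the feet miss the ledges and the tray nests to 23 mm above the other's underside; an inked block's top is 24 mm up.
- block_inked: The inked printing block lying in the loaded tray: brown top, wooden sides, 95 (x) x 65 (y) x 20 mm; origin at the centre of the underside.
- block_loose: The loose printing block on the table in front of the robot: dark green carved top, wooden sides, 60 (x) x 75 (y) x 20 mm, about 0.1 kg; origin at the centre of the underside, picture up.
- cutter: Bystander: a lino cutter with a pear-shaped wooden handle, 96 x 30 x 27 mm, lying between the trays; origin at its underside.
- roller: Bystander: an ink roller with a wooden handle, 189 x 121 x 35 mm, behind on the left; origin at its underside.
- tape: Bystander: a roll of masking tape, 104 mm across, 25 mm high, to the left; origin at its underside.
There are look-alikes about, which are no part of the job. Leave any red look-alike of the block_loose alone.

How it is judged:
By the outcome, as a careful person would: the job done as asked, in the order asked, and still so for the second after the job is handed in, with the robot touching nothing.
It also fails if it takes over 54 s, if anything falls off the work surface, if the arm or the gripper's body presses on something with over 40 N, if the wrist force passes 120 N, or if a joint passes its speed limit or range.

## Working session

There is one attempt and no reset: what is moved stays moved. The work goes in short steps, Python scripts to look and compute and a shell command to move; the robot and the scene stay as the last step left them, time stands still between calls to the robot, and variables do not carry over. Pictures are saved under pics/ and viewed, at most 10 in all, crops included, and the job is handed in when it is done.

```bash
mkdir -p pics; ls
cat > h.py <<'E'
import numpy as np, cv2
from workcell import manip, eyes, job
from scipy.spatial.transform import Rotation as R
def snap(n,f):
    o=manip.get_obs(); p,d=eyes.camera(n); k=eyes.camera_params(n)
    if 'world_from_camera' in k: T=np.array(k['world_from_camera'])
    else:
        W=np.eye(4);W[:3,:3]=R.from_quat(o['ee_rot']).as_matrix();W[:3,3]=o['position'];T=W@np.array(k['hand_eye'])
    cv2.imwrite(f'pics/{f}.png',p[:,:,::-1]); np.savez(f'pics/{f}.npz',p=p,d=d,T=T,k=[k['fx'],k['fy'],k['cx'],k['cy']])
def load(f): return np.load(f'pics/{f}.npz')
def cloud(f):
    z=load(f);d=z['d'];fx,fy,cx,cy=z['k'];v,u=np.mgrid[:d.shape[0],:d.shape[1]]
    P=np.stack([(u-cx)/fx*d,(v-cy)/fy*d,d,np.ones_like(d)],-1)@z['T'].T
    P[d==0]=np.nan
    return P[...,:3],z['p']
def px(f,u,v,zw):  # pixel -> world on plane z=zw
    z=load(f);fx,fy,cx,cy=z['k'];T=z['T'];r=T[:3,:3]@[(u-cx)/fx,(v-cy)/fy,1];return T[:3,3]+r*(zw-T[2,3])/r[2]
def crop(f,u0,v0,u1,v1,s,name):
    p=cv2.imread(f'pics/{f}.png')[v0:v1,u0:u1];cv2.imwrite(f'pics/{name}.png',cv2.resize(p,None,fx=s,fy=s,interpolation=cv2.INTER_CUBIC))
E
python3 -c "
from h import *
o=manip.get_obs();print(o);print(manip.hold_point_z)
snap('top','top0');snap('side','side0')
for n in ('top','side'):
  k=eyes.camera_params(n);print(k)
print(eyes.camera_params('wrist'))"
```

```text
pics
{'clock': 0.0, 'joint_pos': array([-1.33258315,  0.33289207, -0.06469559,  1.46097737,  0.02159649,
        1.34991252, -0.08850018]), 'joint_velocities': array([ 0.00105724, -0.00032022, -0.00124209, -0.00108226,  0.00089565,
       -0.00043438,  0.00187275]), 'tau': array([-7.44233766e-04, -6.25456023e+01,  4.85029828e-02, -3.91603661e+01,
        1.61165348e-02,  9.89844615e-03, -7.28785778e-06]), 'position': array([0.16107213, 0.60347708, 0.23048611]), 'ee_rot': array([ 1.30029011e-01,  9.91509908e-01, -7.44311712e-04, -6.28715873e-05]), 'ft_force': array([-0.37467659, -0.42259074,  0.69610773]), 'torque': array([-0.00011816, -0.05536392, -0.01830002]), 'grasp_force': 0.0, 'grip_width': 0.9980638854417991}
0.0187
{'fx': 446.309735609494, 'fy': 446.309735609494, 'cx': 315.2872432803898, 'cy': 205.574885702935, 'world_from_camera': array([[-0.00376129, -0.98265155,  0.18542326,  0.31957788],
       [-0.9999255 ,  0.00154255, -0.01210863,  0.10065484],
       [ 0.01161254, -0.18545499, -0.98258414,  1.47987831],
       [ 0.        ,  0.        ,  0.        ,  1.        ]])}
{'fx': 448.6181839731086, 'fy': 448.6181839731086, 'cx': 308.3868096387151, 'cy': 205.4535137912408, 'world_from_camera': array([[-0.99553739, -0.036414  ,  0.08705932,  0.44145594],
       [-0.09190037,  0.58369497, -0.80675554,  1.28010228],
       [-0.02143889, -0.81115609, -0.58443663,  0.92285778],
       [ 0.        ,  0.        ,  0.        ,  1.        ]])}
{'fx': 290.4374272935978, 'fy': 290.4374272935978, 'cx': 321.3893127375897, 'cy': 193.332870005947, 'hand_eye': array([[-8.36720219e-04, -9.54081300e-01, -2.99546611e-01,
         7.62904274e-02],
       [ 9.99999481e-01, -9.72458093e-04,  3.04073872e-04,
         9.12185834e-04],
       [-5.81407722e-04, -2.99546201e-01,  9.54081619e-01,
        -1.42387612e-01],
       [ 0.00000000e+00,  0.00000000e+00,  0.00000000e+00,
         1.00000000e+00]])}
```

View pics/top0.png

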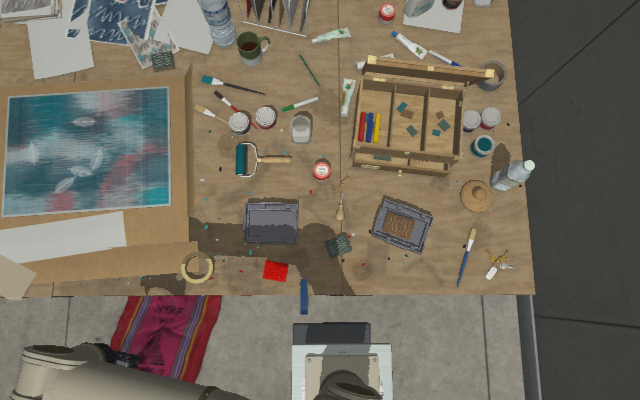

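The top view shows the loaded tray at about (402,223), with the brown block in it, and the empty tray at (272,222). The cutter is at (341,200), the roller at (255,158) and the tape at (198,267). Three things could be the loose block: dark green at (338,245), red at (276,270) and a green carved piece at (163,60). Only (338,245) is green and on the table in front of the robot. I'll confirm it in an enlarged crop.

```bash
python3 -c "
from h import *
crop('top0',235,185,445,290,3.8,'c1')
P,p=cloud('top0')
for n,(u0,v0,u1,v1) in dict(E=(235,190,310,255),L=(360,185,445,260),B=(320,225,360,265)).items():
  Q=P[v0:v1,u0:u1].reshape(-1,3);
  print(n,np.nanpercentile(Q[:,2],[1,10,50,90,99]))
for z0,z1,n in((.034,.048,'rim'),(.013,.027,'20')):
  m=((P[...,2]>z0)&(P[...,2]<z1)).astype(np.uint8)
  c,l,s,ce=cv2.connectedComponentsWithStats(m)
  for i in range(1,c):
    if s[i,4]>60 and 180<ce[i,0]<480 and ce[i,1]>180:
      Q=P[l==i]; r=cv2.minAreaRect((Q[:,:2]*1000).astype(np.float32)); print(n,s[i],np.round(r[0],1),np.round(r[1],1),r[2])
"
```

```text
E [-0.00698627 -0.00322362  0.00229312  0.02405893  0.04303285]
L [-0.00810118 -0.00448992  0.00117159  0.02513068  0.04220624]
B [-0.00876673 -0.00417982  0.00087673  0.02126289  0.02526535]
rim [474 188  12  12 101] [ 630.9 -461.6] [37.9 39.8] 88.40452575683594
rim [372 199  59  51 272] [ 527.6 -194.4] [163.2 139. ] 67.88982391357422
rim [243 203   4  36  75] [542.8 314.1] [  8.3 116.2] 88.44970703125
rim [248 202  50  12 112] [595.6 221.3] [164.3  29.7] 80.16867065429688
rim [251 233  46  11 116] [476.9 217.1] [ 28.9 147.7] 7.595839023590088
20 [462 181  30  31 309] [ 629.5 -461.2] [96.5 98.3] 36.97745132446289
20 [374 201  58  51 539] [ 526.2 -206.9] [167.9 121.1] 69.07157135009766
20 [245 204  53  38 568] [538.6 227.1] [169.6 121.5] 88.5174560546875
20 [336 205   9  16  85] [572.7  -2.2] [26.8 51.3] 75.46234893798828
20 [382 212  33  28 493] [ 528.7 -191.8] [94.9 66.3] 69.44889068603516
20 [324 234  28  25 401] [461.1  10.2] [60.1 75. ] 20.68623924255371
20 [181 252  33  32 315] [392.1 465.8] [ 99.4 101.6] 0.30805012583732605
20 [263 260  26  22 421] [381.8 213.6] [74.9 59.6] 80.53911590576172
20 [300 279   8  33 200] [303.6 121.6] [ 22.5 101.1] 89.98503112792969
20 [357 355  17  16  82] [ 94.2 -71.5] [50.3 42.6] 84.28987121582031
20 [306 356  19  14  79] [90.6 86.8] [44.6 41.1] 59.64113998413086
20 [320 363  23  14  76] [80.1 38.1] [35.8 64.2] 20.56096839904785
20 [306 376  20  11  70] [41.  83.9] [29.5 59.3] 0.3010826110839844
```

View pics/c1.png

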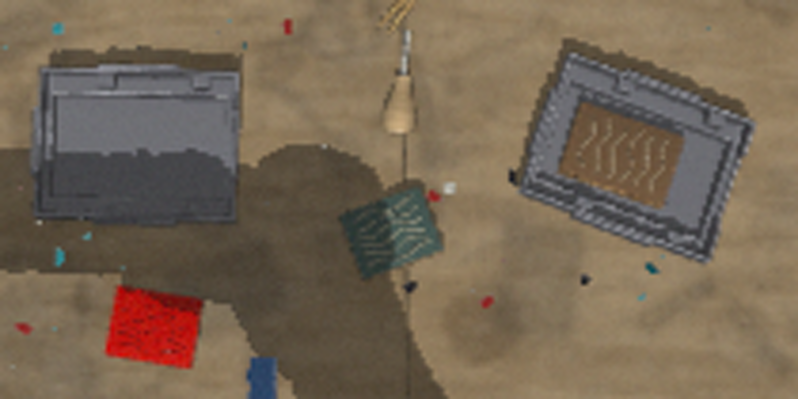

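The crop confirms the loose block is the green one at top0 (338,245), with white carved lines on top. Its measured size is 60x75 mm, its top is about 20 mm up and it lies near (0.461, 0.010). The red one is the decoy, and the piece at (163,60) is far off among the papers. Both trays have their rear ends to the robot's left.

The empty tray's yaw is about 90° and the loaded tray's about 69°. The last joint's range suits a grip on the rear end, so I go above that first.

```bash
python3 -m crank '[[[4,3.1,-2.4,-0.2,0,0,1.25],[4,3.1,-2.4,-0.2,0,0,1.25],[4,3.1,-2.4,-0.2,0,0,1.25],[4,3.1,-2.4,-0.2,0,0,1.25],[4,3.1,-2.4,-0.2,0,0,1.25],[4,3.1,-2.4,-0.2,0,0,1.25],[4,3.1,-2.4,-0.2,0,0,1.25],[4,3.1,-2.4,-0.2,0,0,1.25],[4,3.1,-2.4,-0.2,0,0,1.25],[4,3.1,-2.4,-0.2,0,0,1.25],[4,3.1,-2.4,-0.2,0,0,1.25],[4,3.1,-2.4,-0.2,0,0,1.25],[4,0,0,0,0,0,0],[4,0,0,0,0,0,0]]]'
python3 -c "
from h import *
snap('wrist','w1');o=manip.get_obs();print(o['position'],R.from_quat(o['ee_rot']).as_matrix()[:,1],o['joint_pos'])"
```

```text
clock: 1.85
position: [0.5326, 0.3163, 0.2069]
ee_rot: [-0.001, 1.0, 0.0, -0.0]
ft_force: [0.2, 1.6, 0.5]
grip_width: 0.471
grasp_force: 0.0
[0.53223884 0.31682091 0.20707033] [-2.20396416e-03  9.99997533e-01  2.77887517e-04] [-0.74373076  0.33122222  0.16863926  1.52031659 -0.05748114  1.29542152
  1.00457848]
```

View pics/w1.png

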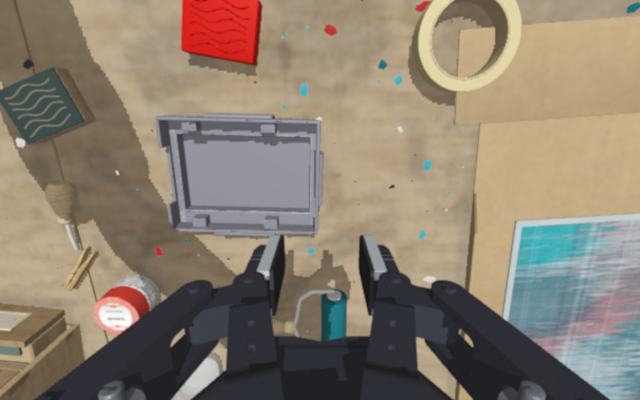

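The wrist view shows the empty tray at about (157,115) to (322,237), with its rear end on the right and the rear grip bump at (320,178). The cut-out front is on the left. I'll enlarge it for the corners.

```bash
python3 -c "
from h import *
crop('w1',145,105,335,245,4,'c2')
P,p=cloud('w1')
m=((P[...,2]>.035)&(P[...,2]<.046)&(P[...,0]>.43)&(P[...,0]<.63)&(P[...,1]>.1)&(P[...,1]<.325)).astype(np.uint8)
m[:,330:]=0
Q=P[m>0]; print(len(Q),np.median(Q[:,2]));r=cv2.minAreaRect((Q[:,:2]*1000).astype(np.float32));print(r)
t=P[130:230,180:300,2];print('floor',np.nanmedian(P[165:190,220:280,2]),'table',np.nanmedian(P[150:200,340:400,2]))
"
```

```text
2636 0.03946476081622119
((536.974365234375, 230.3199462890625), (175.8598175048828, 137.7429656982422), 88.75703430175781)
floor 0.0038656154700942857 table -0.0006035434530836659
```

View pics/c2.png

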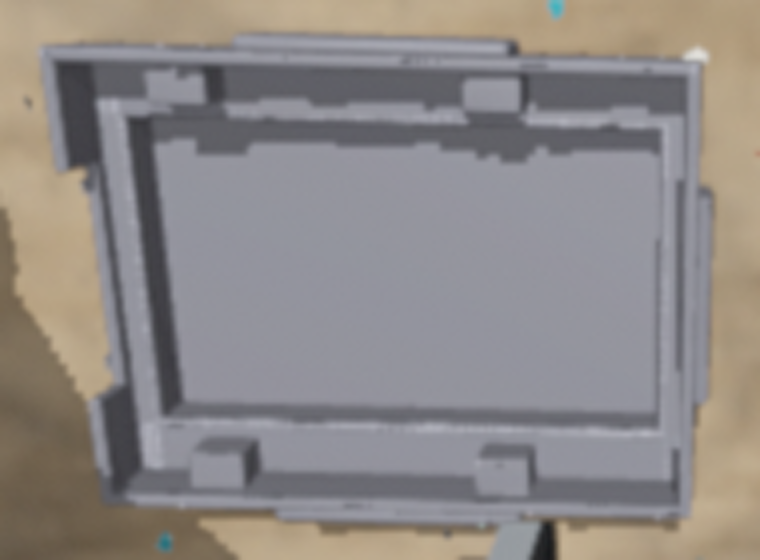

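The fit gives a 176x138 mm rectangle with its rim at 39.5 mm, which matches the given sizes. That puts the tray origin at (0.537, 0.2283), yaw 88.8°, and the rear grip at (0.539, 0.3143). I'll descend and grip.

```bash
python3 -m crank '[[[3,0.34,-0.12,-2,0,0,-0.7],[3,0.33,-0.13,-3,0,0,-0.7],[3,0,0,-3,0,0,0],[3,0,0,-3,0,0,0],[3,0,0,-3,0,0,0],[3,0,0,-2.4,0,0,0],[3,0,0,-1,0,0,0],[3,0,0,-0.8,0,0,0],[3,0,0,0,0,0,0],[3,0,0,0,0,0,0]]]'
```

```text
clock: 3.15
position: [0.5403, 0.3137, 0.0261]
ee_rot: [0.012, 1.0, 0.0, 0.001]
ft_force: [0.7, -0.0, -0.3]
grip_width: 0.349
grasp_force: 0.0
```

```bash
python3 -m crank '[[[3,-0.1,0,-0.25,0,0,0],[0.4,0,0,0,0,0,0],[0.4,0,0,0,0,0,0],[0.4,0,0,0,0,0,0],[0.4,0,0,0,0,0,0],[0.4,0,0,0,0,0,0]]]' 70
```

```text
clock: 3.9
position: [0.5389, 0.3135, 0.0231]
ee_rot: [0.012, 1.0, 0.0, 0.0]
ft_force: [-1.7, -0.6, 5.2]
grip_width: 0.07
grasp_force: 70.0
```

Gripped at 70 N. I'll lift and swing clockwise by 200° while carrying to the midpoint. From there the wrist camera sees the loaded tray unobstructed.

```bash
python3 -m crank '[[[0.4,0,0,0.5,0,0,0],[0.4,0,0,1.5,0,0,0],[0.4,0,0,3,0,0,0],[0.4,0,0,3.5,0,0,0],[0.4,0,0,3.5,0,0,0],[0.4,0,-1,3.5,0,0,-3],[0.4,-0.3,-2,2.5,0,0,-6],[0.4,-0.3,-2,1,0,0,-9],[0.4,-0.3,-2,0.5,0,0,-10],[0.4,-0.3,-2,0,0,0,-10],[0.4,-0.3,-2,0,0,0,-10],[0.4,-0.3,-2,0,0,0,-10]]]'
python3 -m crank '[[[0.4,-0.3,-2,0,0,0,-10],[0.4,-0.3,-2,0,0,0,-10],[0.4,-0.3,-2,0,0,0,-10],[0.4,-0.3,-2,0,0,0,-10],[0.4,-0.3,-2,0,0,0,-10],[0.4,-0.3,-2,0,0,0,-10],[0.4,-0.3,-2,0,0,0,-10],[0.4,-0.3,-2,0,0,0,-10],[0.4,-0.3,-1,0,0,0,-10],[0.4,-0.3,-1,0,0,0,-10],[0.4,0,-1,0,0,0,-10],[0.4,0,0,0,0,0,-10],[0.4,0,0,0,0,0,-10],[0.4,0,0,0,0,0,-8],[0.4,0,0,0,0,0,-4],[0.4,0,0,0,0,0,0],[0.4,0,0,0,0,0,0]]]'
python3 -c "
from h import *
snap('wrist','w2');o=manip.get_obs();print(o['clock'],o['position'],R.from_quat(o['ee_rot']).as_matrix(),o['joint_pos'])"
```

```text
clock: 5.4
position: [0.5208, 0.1826, 0.2187]
ee_rot: [0.498, 0.867, 0.0, 0.0]
ft_force: [-0.0, 0.1, -0.7]
grip_width: 0.072
grasp_force: 69.1
clock: 7.52
position: [0.4908, -0.0067, 0.2182]
ee_rot: [0.983, -0.184, 0.0, -0.0]
ft_force: [-0.3, -0.9, -2.0]
grip_width: 0.071
grasp_force: 69.1
7.575 [ 0.4907877  -0.00666906  0.21806022] [[ 9.31907140e-01 -3.62696931e-01  1.33201848e-04]
 [-3.62696942e-01 -9.31907143e-01  6.99990740e-05]
 [ 9.87433045e-05 -1.13544540e-04 -9.99999989e-01]] [-0.65359172  0.02518808  0.59045482  1.85203372 -0.01475246  1.26852769
 -2.00085023]
```

View pics/w2.png

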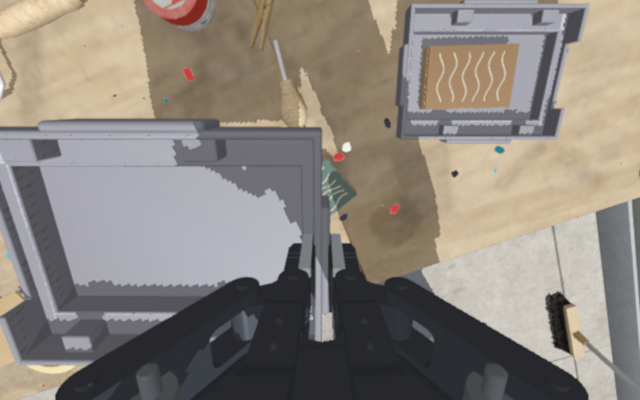

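The wrist view shows the held tray level on the left and the loaded tray at (400,5) to (588,140), with the brown block in it and its cut-out end on the right. Now I fit both.

```bash
python3 -c "
from h import *
P,p=cloud('w2')
v,u=np.mgrid[:400,:640]
m=(P[...,2]>.035)&(P[...,2]<.046)&(u>395)&(v<145)
c,l,s,ce=cv2.connectedComponentsWithStats(m.astype(np.uint8))
m=m&np.isin(l,[i for i in range(1,c) if s[i,4]>15])
Q=P[m];r=cv2.minAreaRect((Q[:,:2]*1000).astype(np.float32));print('loaded',len(Q),np.median(Q[:,2]),r, u[m].min(),u[m].max(),v[m].min(),v[m].max())
# held tray in tool frame
z=load('w2');o=manip.get_obs();Rm=R.from_quat(o['ee_rot']).as_matrix()
m=(v<365)&(u<330)&(v>115)&(P[...,2]>.15)
H=P[m]; print('held z pct',np.percentile(H[:,2],[1,50,99]))
T=(P-o['position'])@Rm
# rim heights at points near rear/front/side
for a,b in ((319,150),(319,200),(150,126),(30,135),(60,132),(260,132),(5,200),(20,330),(150,230),(230,250)):print(a,b,np.round(1000*np.nanmedian(T[b-2:b+3,a-2:a+3].reshape(-1,3),0),1))
"
```

```text
loaded 3357 0.03937024889689683 ((525.340087890625, -201.7411651611328), (177.06784057617188, 136.2598114013672), 68.71392059326172) 399 589 0 142
held z pct [0.19725923 0.2140433  0.30246787]
319 150 [ 56.8  -2.1 -16.5]
319 200 [ 33.8  -2.1 -16.6]
150 126 [ 67.  -73.8 -16.4]
30 135 [  63.3 -126.5  -16. ]
60 132 [  64.5 -112.9  -15.8]
260 132 [ 64.5 -27.3 -16.2]
5 200 [  27.1 -168.7    3.7]
20 330 [ -44.5 -169.1  -10.9]
150 230 [   2.1 -105.6   19.9]
230 250 [-11.  -58.1  19.5]
```

The held tray is level: its rim is 16.3 mm above the TCP and its floor 19.7 mm below. The far grip of the loaded tray is clipped at the picture's edge, so I'll shift a little and refit before placing.

```bash
python3 -m crank '[[[0.4,0,-1.5,0,0,0,0],[0.4,0.1,-3,0,0,0,0],[0.4,0.2,-1.5,0,0,0,0],[0.4,0,0,0,0,0,0],[0.4,0,0,0,0,0,0],[0.4,0,0,0,0,0,0]]]'
python3 -c "
from h import *
o=manip.get_obs();snap('wrist','w3')
P,p=cloud('w3')
v,u=np.mgrid[:400,:640]
Rm=R.from_quat(o['ee_rot']).as_matrix();print(o['position'],np.degrees(np.arctan2(Rm[1,1],Rm[0,1])))
m=(P[...,2]>.035)&(P[...,2]<.046)&(u>335)&(v<190)
c,l,s,ce=cv2.connectedComponentsWithStats(m.astype(np.uint8))
m=m&np.isin(l,[i for i in range(1,c) if s[i,4]>15])
Q=P[m];r=cv2.minAreaRect((Q[:,:2]*1000).astype(np.float32));print('loaded',len(Q),np.median(Q[:,2]),r, u[m].min(),u[m].max(),v[m].min(),v[m].max())
T=(P-o['position'])@Rm*1000
m=(abs(T[...,2]+16.3)<3)&(u<330)&(v<300)
H=T[m];print('grip edge x',np.percentile(H[(H[:,1]<-60)&(H[:,1]>-110)][:,0],[98,99.5,100]),'wall edge',np.percentile(H[(H[:,1]<-20)&(H[:,1]>-40)][:,0],[98,99.5,100]),'rear y',np.percentile(H[(H[:,0]>40)&(H[:,0]<60)][:,1],[98,99.5,100]))
e=[H[abs(H[:,1]-y)<4][:,0].max() for y in (-15,-25,-35,-130,-140,-150)];print(e)
"
```

```text
clock: 8.32
position: [0.4939, -0.0656, 0.2178]
ee_rot: [0.983, -0.184, -0.0, -0.0]
ft_force: [-0.0, 0.1, -1.5]
grip_width: 0.071
grasp_force: 69.1
[ 0.49385964 -0.06564711  0.2177529 ] -111.2577289799155
loaded 3125 0.03941538878819678 ((525.443603515625, -201.77621459960938), (176.4232940673828, 137.7226104736328), 68.63091278076172) 348 528 27 164
grip edge x [69.03890273 69.08702501 69.37811678] wall edge [65.24686132 65.29972026 65.35519093] rear y [-1.19067909 -1.18745102 -1.18583724]Traceback (most recent call last):
  File "<string>", line 14, in <module>
    e=[H[abs(H[:,1]-y)<4][:,0].max() for y in (-15,-25,-35,-130,-140,-150)];print(e)
       ~~~~~~~~~~~~~~~~~~~~~~~~~~~^^
    return umr_maximum(a, axis, None, out, keepdims, initial, where)
ValueError: zero-size array to reduction operation maximum which has no identity
```

Loaded tray: 176.4x137.7 mm fit, origin (0.5247, -0.2037), yaw 68.6°. The target TCP is (0.4929, -0.2843), and the tool yaw is already right. I'll move over it and lower to 2 cm above the rim.

```bash
python3 -m crank '[[[0.4,0,-2,0,0,0,0],[0.4,0,-3.5,0,0,0,0],[0.4,0,-4.5,0,0,0,0],[0.4,0,-4.5,-1,0,0,0],[0.4,0,-3.5,-2,0,0,0],[0.4,-0.1,-2.5,-3,0,0,-0.1],[0.4,0,-1.3,-3,0,0,0],[0.4,0,0,-2.5,0,0,0],[0.4,0,0,-1.2,0,0,0],[0.4,0,0,0,0,0,0],[0.4,0,0,0,0,0,0],[0.4,0,0,0,0,0,0]]]'; python3 -c "
from h import *
snap('wrist','w4');o=manip.get_obs();print(o['position'],R.from_quat(o['ee_rot']).as_matrix())"
```

```text
clock: 9.88
position: [0.4935, -0.2847, 0.0918]
ee_rot: [0.983, -0.186, 0.001, 0.0]
ft_force: [0.1, 0.3, -1.4]
grip_width: 0.069
grasp_force: 69.1
[ 0.49334062 -0.28466465  0.09163212] [[ 9.30884706e-01 -3.65310705e-01  1.32392458e-03]
 [-3.65310603e-01 -9.30885630e-01 -3.26941704e-04]
 [ 1.35185767e-03 -1.79298655e-04 -9.99999070e-01]]
```

View pics/w4.png

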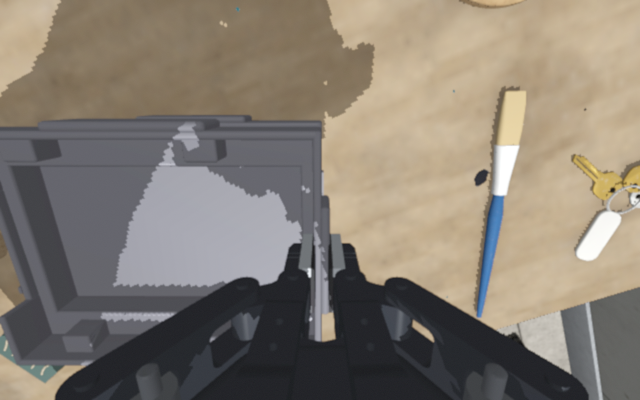

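The held tray now covers the loaded one; only the lower tray's far grip shows, at (250,118), and it is parallel. The offset is under 1 mm, so I lower slowly.

```bash
python3 -m crank '[[[0.4,0,0,-1,0,0,0],[0.4,0,0,-0.8,0,0,0],[0.4,0,0,-0.5,0,0,0],[0.4,0,0,-0.3,0,0,0],[0.4,0,0,-0.2,0,0,0],[0.4,0,0,-0.2,0,0,0],[0.4,0,0,-0.15,0,0,0],[0.4,0,0,0,0,0,0],[0.4,0,0,0,0,0,0]]]'
```

```text
clock: 11.05
position: [0.4929, -0.2846, 0.0594]
ee_rot: [0.983, -0.186, 0.0, 0.0]
ft_force: [0.3, -0.1, -1.4]
grip_width: 0.072
grasp_force: 69.1
```

```bash
python3 -m crank '[[[0.4,0,0,-0.1,0,0,0],[0.4,0,0,-0.1,0,0,0],[0.4,0,0,0,0,0,0]]]';python3 -m crank '[[[0.4,0,0,-0.1,0,0,0],[0.4,0,0,0,0,0,0]]]'
```

```text
clock: 11.42
position: [0.4929, -0.2846, 0.0573]
ee_rot: [0.983, -0.186, 0.0, 0.0]
ft_force: [-0.3, 0.0, -0.6]
grip_width: 0.076
grasp_force: 69.2
clock: 11.68
position: [0.4929, -0.2849, 0.057]
ee_rot: [0.983, -0.186, 0.0, -0.0]
ft_force: [-2.7, 0.8, 6.9]
grip_width: 0.075
grasp_force: 70.3
```

Contact came at the predicted height. I release and back off upward, then check with the wrist camera.

```bash
python3 -m crank '[[[1.5,0,0,0,0,0,0],[3,0,0,0,0,0,0],[3,0,0,0,0,0,0],[3,0,0,0,0,0,0],[3,0,0,1,0,0,0],[3,0,0,2,0,0,0],[3,0,0,4,0,0,0],[8.54,0,0,5,0,0,0],[8.54,0,3,4,0,0,0],[8.54,0,3,0,0,0,0],[8.54,0,1,0,0,0,0],[8.54,0,0,0,0,0,0],[8.54,0,0,0,0,0,0]]]' 40
cat > fit.py <<'E'
from h import *
import sys
f,a,b=sys.argv[1],float(sys.argv[2]),float(sys.argv[3])
o=manip.get_obs();snap('wrist',f);P,p=cloud(f);Rm=R.from_quat(o['ee_rot']).as_matrix()
print(o['clock'],o['position'],np.degrees(np.arctan2(Rm[1,1],Rm[0,1])))
m=(P[...,2]>a)&(P[...,2]<b)&(P[...,0]>.4)&(P[...,0]<.66)&(P[...,1]>-.33)&(P[...,1]<-.08)
c,l,s,ce=cv2.connectedComponentsWithStats(m.astype(np.uint8))
m=m&np.isin(l,[i for i in range(1,c) if s[i,4]>25])
v,u=np.nonzero(m);Q=P[m];r=cv2.minAreaRect((Q[:,:2]*1000).astype(np.float32));print(r,u.min(),u.max(),v.min(),v.max())
A=np.c_[Q[:,:2]-Q[:,:2].mean(0),np.ones(len(Q))];print('plane tilt x,y, z',np.linalg.lstsq(A,Q[:,2],rcond=None)[0])
E
python3 fit.py w5 .066 .082
```

```text
clock: 13.3
position: [0.4924, -0.2159, 0.2163]
ee_rot: [0.982, -0.187, -0.0, 0.0]
ft_force: [-0.3, 0.3, -0.3]
grip_width: 0.998
grasp_force: 0.0
13.3 [ 0.49239638 -0.21587862  0.2163037 ] -111.53223837010313
((523.9945678710938, -205.7242431640625), (176.1433868408203, 137.85768127441406), 68.52068328857422) 205 391 82 220
plane tilt x,y, z [ 0.00173184 -0.00617775  0.07195863]
```

View pics/w5.png

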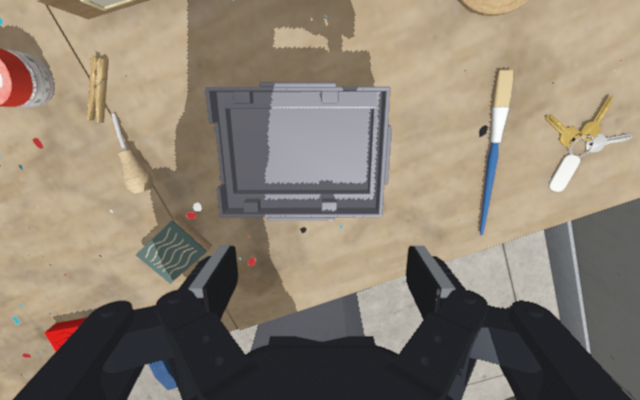

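The upper tray is at (205,82) to (391,220), seated, and its cut-out end (left) is now opposite the lower one's. Its origin comes out at (0.5247, -0.2039), against (0.5247, -0.2037) for the lower tray. The loose block at (172,250) is fully visible. Next I check the corner heights and fit the block.

```bash
python3 -c "
from h import *
P,p=cloud('w5')
O=np.array([.5247,-.2039]);a=np.radians(-111.48);X=np.array([np.cos(a),np.sin(a)]);Y=np.array([-X[1],X[0]])
q=(P[...,:2]-O)@np.c_[X,Y]*1000
for sx,sy in((-70,63),(70,63),(-70,-63),(70,-63),(84,40),(84,-40),(0,0),(40,20)):
  m=(np.hypot(q[...,0]-sx,q[...,1]-sy)<6)&(P[...,2]>(.071 if (sx or sy) and abs(sx)!=40 else 0));print(sx,sy,m.sum(),np.median(P[m][:,2]) if m.any() else 0)
m=(P[...,2]>.014)&(P[...,2]<.026)&(P[...,0]>.4)&(P[...,0]<.53)&(P[...,1]>-.05)&(P[...,1]<.07)
c,l,s,ce=cv2.connectedComponentsWithStats(m.astype(np.uint8));i=1+s[1:,4].argmax();Q=P[l==i]
print(s[i],np.median(Q[:,2]),cv2.minAreaRect((Q[:,:2]*1000).astype(np.float32)))
"
```

```text
-70 63 64 0.07370215961893062
70 63 52 0.07358388538508964
-70 -63 46 0.07371453800128311
70 -63 38 0.07357284894993307
84 40 60 0.0734295079693649
84 -40 287 0.28622002722090645
0 0 143 0.03857121867582691
40 20 98 0.03780733069252254
[ 136  219   73   65 2432] 0.019974612616127957 ((461.6639099121094, 9.106956481933594), (59.977394104003906, 75.96307373046875), 19.844804763793945)
```

The tray is level, with all rim corners at 73.6 mm and its floor at 38 mm. Block: centre (0.4617, 0.0091), top at 20 mm, its 60 mm direction at about 20°. I'll move over it, turning +131.7°.

```bash
python3 -m crank '[[[8.54,-0.1,0.7,0,0,0,5],[8.54,-0.2,1.5,0,0,0,9],[8.54,-0.2,1.5,0,0,0,10],[8.54,-0.2,1.5,0,0,0,10],[8.54,-0.2,1.5,0,0,0,10],[8.54,-0.2,1.5,0,0,0,10],[8.54,-0.2,1.5,0,0,0,10],[8.54,-0.2,1.5,0,0,0,10],[8.54,-0.2,1.5,0,0,0,10],[8.54,-0.2,1.5,0,0,0,10],[8.54,-0.2,1.5,0,0,0,10],[8.54,-0.2,1.5,-1,0,0,10],[8.54,-0.2,1.5,-1.5,0,0,9],[8.54,-0.2,1.5,-1.5,0,0,5],[8.54,-0.2,1.5,-1,0,0,3],[8.54,-0.2,0.8,0,0,0,0.7],[8.54,0,0,0,0,0,0],[8.54,0,0,0,0,0,0]]]'; python3 -c "
from h import *
o=manip.get_obs();snap('wrist','w6');P,p=cloud('w6');Rm=R.from_quat(o['ee_rot']).as_matrix();print(o['position'],np.degrees(np.arctan2(Rm[1,1],Rm[0,1])),Rm[:,2],o['joint_pos'])
m=(P[...,2]>.014)&(P[...,2]<.026)&(P[...,0]>.4)&(P[...,0]<.53)&(P[...,1]>-.05)&(P[...,1]<.07)
c,l,s,ce=cv2.connectedComponentsWithStats(m.astype(np.uint8));i=1+s[1:,4].argmax();Q=P[l==i]
print(s[i],np.median(Q[:,2]),cv2.minAreaRect((Q[:,:2]*1000).astype(np.float32)))
"
```

```text
clock: 15.6
position: [0.4622, 0.0099, 0.1669]
ee_rot: [0.572, 0.82, 0.0, 0.0]
ft_force: [-0.0, 0.2, -1.1]
grip_width: 0.998
grasp_force: 0.0
[0.46223398 0.00988817 0.16687191] 20.177195312767893 [ 9.49821848e-04  1.68593694e-04 -9.99999535e-01] [-6.18717418e-01  1.88824065e-03  5.04885192e-01  1.98249266e+00
 -1.06289702e-03  1.15648473e+00  2.38752403e-01]
[ 291  144   59   71 4061] 0.01998344538172353 ((461.58551025390625, 9.579910278320312), (59.9286003112793, 74.89307403564453), 19.993284225463867)
```

View pics/w6.png

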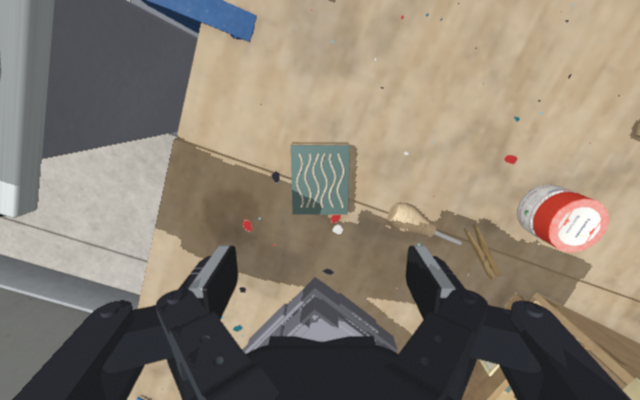

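The block at (321,180) is centred and parallel between the fingers, and the cutter handle at (410,215) is clear of the right finger's path. I go down and grip.

```bash
python3 -m crank '[[[8.54,-0.05,0,-2,0,0,-0.2],[8.54,0,0,-3.5,0,0,0],[8.54,0,0,-3.5,0,0,0],[8.54,0,0,-3.5,0,0,0],[8.54,0,0,-2,0,0,0],[8.54,0,0,-1.2,0,0,0],[8.54,0,0,-0.5,0,0,0],[8.54,0,0,0,0,0,0],[8.54,0,0,0,0,0,0]]]' 40; python3 -m crank '[[[7.5,0,0,0,0,0,0],[6.5,0,0,0,0,0,0],[5,0,0,0,0,0,0],[5,0,0,0,0,0,0],[5,0,0,0,0,0,0],[5,0,0,0,0,0,0]]]' 40
```

```text
clock: 16.77
position: [0.4619, 0.0105, 0.005]
ee_rot: [0.573, 0.819, 0.001, 0.0]
ft_force: [-0.4, -0.1, 0.7]
grip_width: 0.998
grasp_force: 0.0
clock: 17.52
position: [0.4615, 0.0105, 0.0048]
ee_rot: [0.573, 0.819, 0.0, -0.0]
ft_force: [-3.1, 0.7, 7.5]
grip_width: 0.69
grasp_force: 42.2
```

Gripped: the width is about 59 mm. I lift and carry it over the upper tray, turning +48.5°. The target TCP is (0.524, -0.2036).

```bash
python3 -m crank '[[[5,0,0,0.5,0,0,0],[5,0,0,2,0,0,0],[5,0,0,3.5,0,0,0],[5,0,0,3.5,0,0,0],[5,0,0,3,0,0,0],[5,0.3,-1,2,0,0,3],[5,0.6,-2,0,0,0,5],[5,0.8,-2.7,0,0,0,6],[5,0.9,-3,0,0,0,7],[5,0.9,-3,0,0,0,7],[5,0.8,-3,0,0,0,7],[5,0.8,-2.7,0,0,0,6],[5,0.6,-2,0,0,0,4.5],[5,0.4,-1.3,0,0,0,2],[5,0.14,-0.7,0,0,0,1],[5,0,0,0,0,0,0],[5,0,0,0,0,0,0],[5,0,0,0,0,0,0]]]'; python3 fit.py w7 .066 .082; python3 -c "
from h import *
o=manip.get_obs();P,p=cloud('w7');Rm=R.from_quat(o['ee_rot']).as_matrix();T=(P-o['position'])@Rm*1000
m=(abs(T[...,0])<60)&(abs(T[...,1])<29)&(T[...,2]>-22)&(T[...,2]<-8)
Q=T[m];print(m.sum(),np.median(Q,0),cv2.minAreaRect(Q[:,:2].astype(np.float32)))"
```

```text
clock: 19.77
position: [0.5238, -0.203, 0.1494]
ee_rot: [0.186, 0.983, 0.0, 0.0]
ft_force: [0.1, 0.8, -1.2]
grip_width: 0.688
grasp_force: 43.7
19.775 [ 0.52379987 -0.20295362  0.14939686] 68.58577425030707
((519.7713623046875, -203.55621337890625), (176.56370544433594, 129.00535583496094), 69.53913116455078) 203 436 115 272
plane tilt x,y, z [-0.00471135 -0.00219398  0.07218262]
15838 [  4.0558411   -0.04733349 -15.02820365] ((-1.521331787109375, 0.05600166320800781), (75.59703826904297, 57.87696838378906), 0.015841934829950333)
```

View pics/w7.png

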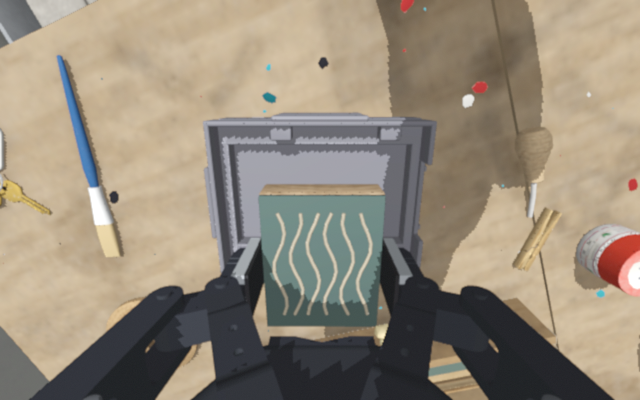

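The block is held level at (260,185) to (384,327) and in the tool frame lies within 1.5 mm of centre, over the tray with clearance all round. I lower it.

```bash
python3 -m crank '[[[5,-0.05,-0.05,-1.5,0,0,0],[5,0,0,-2.5,0,0,0],[5,0,0,-2.5,0,0,0],[5,0,0,-1.5,0,0,0],[5,0,0,-1,0,0,0],[5,0,0,-0.6,0,0,0],[5,0,0,-0.4,0,0,0],[5,0,0,-0.3,0,0,0],[5,0,0,0,0,0,0],[5,0,0,0,0,0,0]]]'
```

```text
clock: 21.08
position: [0.5235, -0.2042, 0.0466]
ee_rot: [0.186, 0.983, 0.0, 0.0]
ft_force: [0.1, -0.3, -1.5]
grip_width: 0.693
grasp_force: 43.7
```

```bash
python3 -m crank '[[[5,0,0,-0.15,0,0,0],[5,0,0,-0.15,0,0,0],[5,0,0,0,0,0,0]]]'; python3 -m crank '[[[5,0,0,-0.08,0,0,0],[5,0,0,0,0,0,0]]]'
```

```text
clock: 21.45
position: [0.5231, -0.2041, 0.0432]
ee_rot: [0.186, 0.983, 0.0, -0.0]
ft_force: [0.4, -0.1, -0.8]
grip_width: 0.691
grasp_force: 43.7
clock: 21.7
position: [0.5233, -0.2041, 0.0429]
ee_rot: [0.186, 0.983, 0.0, 0.0]
ft_force: [-1.9, 1.2, 4.1]
grip_width: 0.685
grasp_force: 44.3
```

Contact, gently. I open, rise straight up, and back away for a check.

```bash
python3 -m crank '[[[6.4,0,0,0,0,0,0],[7.4,0,0,0,0,0,0],[7.4,0,0,0,0,0,0],[7.4,0,0,0.5,0,0,0],[7.4,0,0,1.5,0,0,0],[7.4,0,0,3,0,0,0],[7.4,0,0,4,0,0,0],[7.4,0,0,4,0,0,0],[7.4,0,0,3,0,0,0],[7.4,-2,0,1,0,0,0],[7.4,-3,0,0,0,0,0],[7.4,-2,0,0,0,0,0],[7.4,0,0,0,0,0,0],[7.4,0,0,0,0,0,0]]]'; python3 fit.py w8 .066 .082; python3 -c "
from h import *
P,p=cloud('w8')
m=(P[...,2]>.053)&(P[...,2]<.063)&(abs(P[...,0]-.5247)<.05)&(abs(P[...,1]+.2039)<.05)
c,l,s,ce=cv2.connectedComponentsWithStats(m.astype(np.uint8));i=1+s[1:,4].argmax();Q=P[l==i]
A=np.c_[Q[:,:2]-Q[:,:2].mean(0),np.ones(len(Q))]
print(np.linalg.lstsq(A,Q[:,2],rcond=None)[0],cv2.minAreaRect((Q[:,:2]*1000).astype(np.float32)))
"
```

```text
clock: 23.45
position: [0.454, -0.204, 0.2132]
ee_rot: [0.186, 0.983, 0.0, 0.001]
ft_force: [1.0, -0.5, -0.0]
grip_width: 0.868
grasp_force: 0.0
23.45 [ 0.45404005 -0.20396919  0.21319321] 68.57839009483297
((524.407958984375, -205.6946563720703), (176.72406005859375, 138.86712646484375), 68.41100311279297) 260 431 177 295
plane tilt x,y, z [-0.00706815 -0.00518194  0.07182465]
[ 0.00620231 -0.00167286  0.05801331] ((524.903076171875, -203.27525329589844), (58.56562805175781, 74.26036834716797), 68.36100769042969)
```

View pics/w8.png

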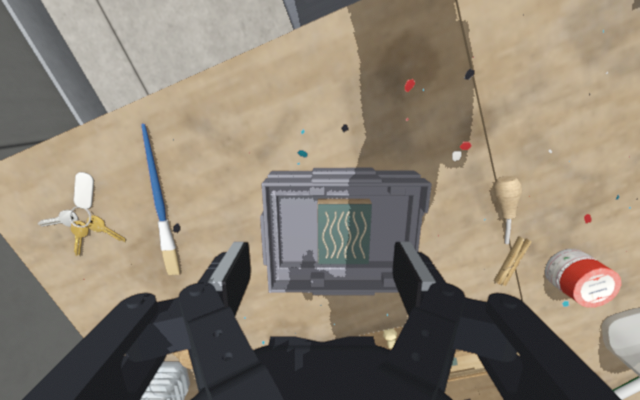

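The block lies flat on the upper tray's floor at (345,234), picture side up. Its top is at 58.0 mm, exactly 38 + 20, and it is centred. The tray has not moved and the robot is clear of everything.

```bash
python3 -c "
from workcell import job;print(job.hand_in())"
```

```text
the job is handed in; nothing more can be done
None
```

Job handed in at about 23.5 s: the empty tray sits level on the loaded tray's ledges, turned half a turn from it, and the green block lies flat, picture side up, on its floor.

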